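# Rub down a tile on the sloping stand

## Task

Clear the working room in front of the sloping stand by sliding the low blue crock with the white lid along the table, without lifting or tipping it, until it stands inside the blue ring. Then take the rubbing stone from its tray and, with its sole flat on the tile and its long side up the slope, stroke slowly from the orange-striped end to the plain end and back to the striped end without letting up, pressing steadily so that the tile sinks about 7 mm into its foam and never down to the stop. Finally set the stone gently back in its tray, flat, leave the crock in the ring, and leave the bowl, brush jar and amber jar where they are.

Things in the scene. Friction and masses are not known exactly. Their poses are not given: they have to be found in the camera images.
- stand: Fixed plywood stand, 150 x 260 mm foot, whose top slopes at 35 degrees, rising along its +x (away from the robot at yaw 0); its +y runs along its length, z up. Origin on the table under the middle of the tile's face. A thin white ring (164 mm across) painted on the table 170 mm towards the robot (-x) is where the crock starts.
- tile (a joint): How far (m) the tile is pressed into its foam, square to the slope: 0 free, 0.016 at the stop. It springs back; it takes about 1.5 N to start and 0.7 N more per mm (about 6.5 N at 7 mm).
- tile_face (a point): Centre of the upper face of the grey fired-clay tile on green foam: 110 mm (up the slope) x 240 mm (level) x 12 mm; face centre 78 mm above the table when free, sinking with the tile. x up the slope, y level along the tile to the end with the orange stripe (at y = +113 mm), z square out of the face, 35 degrees from vertical. Nothing stands above it.
- pot: Loose low lidded crock, dark blue with white lid, 130 mm diameter (lid 134 mm), 92 mm tall in all, about 0.7 kg; lid fixed on. Origin at the centre of its underside, z up. On the lid a wooden bar to grip from above: 60 mm long along the crock's x, 18 mm wide along y, from z = 50 mm to 92 mm.
- mark: Blue ring painted on the table, 168 mm inner and 184 mm outer diameter, flat; origin at its centre. Left or right of the stand's front.
- tray: Fixed dark wooden tray, 150 (x) x 105 (y) mm outside, walls 5 mm thick and 12 mm high, inner floor 5 mm above the table; origin at the centre of its underside. Across from the blue ring.
- stone: Loose rubbing stone, 0.3 kg: dark base 90 (x) x 45 (y) x 20 mm with a yellow grip on top, 70 mm long along x, 26 mm wide along y, from z = 20 to 62 mm. Origin at the centre of the sole (underside), z up out of the grip. It starts lying in the tray.
- stone_sole (a point): Centre of the sole of the stone (same point as its origin).
- bowl: Bystander: terracotta bowl, 100 mm across, 50 mm high; origin under its centre.
- brushjar: Bystander: white jar 72 mm across with three tool handles, 175 mm tall in all; origin under its centre.
- glazejar: Bystander: small amber jar with orange cap beyond the stand, 48 mm across, 65 mm high; origin under its centre.

How it is judged:
On the way, in this order (a step that is already met when the one before it is completed fails the run):
1. crock at rest inside the blue ring, let go (horizontal distance between pot and mark below 0.022 m and angle between pot's own z axis and vertical below 0.05 rad and linear speed of pot below 0.02 m/s and contact force between pot and the fingers below 0.1 N), for 0.3 s.
2. stone flat on the tile and pressing it 2.5 to 12.5 mm into the foam, its middle more than 60 mm from the tile's middle towards the striped end (value of joint tile between 0.0025 and 0.0125 m and contact force between stone and anything else above 1 N and z of stone_sole in the frame of tile_face below 0.004 m and x of stone_sole in the frame of tile_face between -0.022 and 0.022 m and angle between the z axis of stone and the z axis of tile_face, either way round below 0.15 rad and angle between the x axis of stone and the x axis of tile_face, either way round below 0.25 rad and y of stone_sole in the frame of tile_face between 0.06 and 0.13 m), for 0.12 s.
3. stone still pressing 2.5 to 12.5 mm and sliding, its middle 20 to 60 mm on the striped side (value of joint tile between 0.0025 and 0.0125 m and contact force between stone and anything else above 1 N and z of stone_sole in the frame of tile_face below 0.004 m and x of stone_sole in the frame of tile_face between -0.022 and 0.022 m and angle between the z axis of stone and the z axis of tile_face, either way round below 0.15 rad and angle between the x axis of stone and the x axis of tile_face, either way round below 0.25 rad and y of stone_sole in the frame of tile_face between 0.02 and 0.06 m and linear speed of stone above 0.005 m/s), for 0.12 s.
4. stone still pressing 2.5 to 12.5 mm and sliding, its middle within 20 mm of the tile's middle (value of joint tile between 0.0025 and 0.0125 m and contact force between stone and anything else above 1 N and z of stone_sole in the frame of tile_face below 0.004 m and x of stone_sole in the frame of tile_face between -0.022 and 0.022 m and angle between the z axis of stone and the z axis of tile_face, either way round below 0.15 rad and angle between the x axis of stone and the x axis of tile_face, either way round below 0.25 rad and y of stone_sole in the frame of tile_face between -0.02 and 0.02 m and linear speed of stone above 0.005 m/s), for 0.12 s.
5. stone still pressing 2.5 to 12.5 mm and sliding, its middle 20 to 60 mm on the plain side (value of joint tile between 0.0025 and 0.0125 m and contact force between stone and anything else above 1 N and z of stone_sole in the frame of tile_face below 0.004 m and x of stone_sole in the frame of tile_face between -0.022 and 0.022 m and angle between the z axis of stone and the z axis of tile_face, either way round below 0.15 rad and angle between the x axis of stone and the x axis of tile_face, either way round below 0.25 rad and y of stone_sole in the frame of tile_face between -0.06 and -0.02 m and linear speed of stone above 0.005 m/s), for 0.12 s.
6. stone flat on the tile and pressing it 2.5 to 12.5 mm into the foam, its middle more than 60 mm from the tile's middle towards the plain end (value of joint tile between 0.0025 and 0.0125 m and contact force between stone and anything else above 1 N and z of stone_sole in the frame of tile_face below 0.004 m and x of stone_sole in the frame of tile_face between -0.022 and 0.022 m and angle between the z axis of stone and the z axis of tile_face, either way round below 0.15 rad and angle between the x axis of stone and the x axis of tile_face, either way round below 0.25 rad and y of stone_sole in the frame of tile_face between -0.13 and -0.06 m), for 0.12 s.
7. stone still pressing 2.5 to 12.5 mm and sliding, its middle on the way back, 20 to 60 mm on the plain side (all of step 5), for 0.12 s.
8. stone still pressing 2.5 to 12.5 mm and sliding, its middle on the way back, within 20 mm of the tile's middle (all of step 4), for 0.12 s.
9. stone still pressing 2.5 to 12.5 mm and sliding, its middle on the way back, 20 to 60 mm on the striped side (all of step 3), for 0.12 s.
10. stone flat on the tile and pressing it 2.5 to 12.5 mm into the foam, its middle more than 60 mm from the tile's middle towards the striped end again (all of step 2), for 0.12 s.
At the end, for the whole second after the job is handed in: The crock stands upright and still with its middle within 22 mm of the blue ring's centre; the stone lies flat and still on the floor of its tray, its middle within 30 mm of the tray's middle each way; the tile has sprung back (under 1.5 mm) (horizontal distance between pot and mark below 0.022 m and angle between pot's own z axis and vertical below 0.05 rad and linear speed of each of pot, stone below 0.02 m/s and x of stone in the frame of tray between -0.03 and 0.03 m and y of stone in the frame of tray between -0.03 and 0.03 m and z of stone in the frame of tray below 0.008 m and angle between stone's own z axis and vertical below 0.06 rad and value of joint tile below 0.0015 m); the robot touches nothing.
It fails at once if crock lifted more than 10 mm or tipped more than 0.15 rad (height (world z) of pot above 0.01 m or angle between pot's own z axis and vertical above 0.15 rad).
It fails at once if tile pressed to its stop (more than 15 mm) (value of joint tile above 0.015 m).
It fails at once if stone let go above its tray (sole more than 25 mm above the table with no finger on it) (height (world z) of stone above 0.025 m and contact force between stone and the fingers below 0.05 N).
It fails at once if bowl, brush jar or amber jar moved more than 30 mm (distance of any of bowl, brushjar, glazejar from where it was at the start of the episode above 0.03 m).
It also fails if it takes over 72 s, if anything falls off the work surface, if the arm or the gripper's body presses on something with over 40 N, if the wrist force passes 120 N, or if a joint passes its speed limit or range.

## Robot

A 6-joint arm with a two-finger parallel gripper is mounted at the origin on the work surface. World frame = base frame: x ahead of the robot, y to its left, z up, the work surface at z = 0. Lengths are in m, angles in rad, forces in N, time in s.
With the tool pointing down it reaches from about 0.2 to 0.875 m from the base axis. Payload 3.4 kg.
Tool frame: the origin (TCP) lies between the finger pads; the fingertips stand 22 mm ahead of it and the grasp point (between the pads) lies 3 mm ahead of it; z points along the fingers, y is the line along which they close (so a half turn about z gives the same grasp; the last joint's range is limited). The gripper opens to 94 mm and grips with 3 to 60 N. Pads are 16 mm wide; open, the fingers measure 119 mm over their backs; the gripper's body (75 mm by 177 mm) begins 78 mm behind the grasp point.
Start: joints at [-1.424, 0.276, 1.505, -0, 1.361, -0.121], TCP at [0.152, -0.555, 0.227] pointing down, gripper open.
Joint ranges: [-2.89, 2.89], [-0.75, 2.08], [0.22, 2.7], [-1.18, 4.32], [0.11, 2.71], [-2.7, 2.7]. Speed limits (rad/s): [2.57, 2.57, 3.14, 3.14, 3.14, 3.14].

## Interface

Orientations are given as a unit quaternion [x, y, z, w].
In Python, from station import r, viewer, workorder gives the robot as it stands. The module is installed in compiled form; this text tells all that it offers. Calls block until the motion is done:
- r.move_pose(position, orientation): joint-space move of the TCP to a pose.
- r.movel(position, speed=0.15, ori=None): straight line of the TCP; ori=None keeps the orientation; speed is the mean speed in m/s.
- r.set_joints(angles): joint-space move.
- r.open_jaws() and r.grasp(f_grip=None): open the fingers fully, or close them until they stop; f_grip is the grip in N (None keeps the last).
- r.wait(seconds).
- r.ik(position, orientation): joint angles nearest the present ones, or None.
- r.sense(): the state.
- viewer.get_image(name): name is "scene" or "top" or "wrist"; returns a dict with "img" (420x560x3 uint8, red, green, blue), "K" (3x3 intrinsics, pixels), "dist_coeffs" ([k1, k2, p1, p2, k3] as OpenCV has them; the pictures are not rectified), "xyz" and "attitude" of the camera in the world. Camera axes: x right, y down, z forward; pixel columns grow to the right and rows downward; lengths in m; the calibration is good to about 2 mm. A picture is of the moment at which its call begins. There is no depth.
A pose or a line that the arm cannot do raises r.MotionError and nothing moves.
- workorder.job_done(): hands the job in; it is judged then, once.
The state is a dict: "time": time; "q": joint angles; "dq": joint speeds; "joint_torque": joint torques, N m; "eef_pos": TCP position; "orientation": TCP orientation; "wrist_force": force on the tool from outside, world axes, zero at the start; "moment": the same for the moment, N m; "opening": finger opening in m; "grasp_force": force on a finger pad.
Only numpy, scipy, OpenCV 4.12 (cv2) and the standard library are available. Lean on these libraries where they do the work, as an engineer would, in place of code of your own. Each camera call takes 0.05 s, during which the arm holds its last target. There are 200 camera calls.

## Working session

There is one attempt and no reset: what is moved stays moved. The work goes in short steps, each a Python script; the robot and the scene stay as the last script left them, time stands still between calls to the robot, and variables do not carry over. Pictures are saved under pics/ and viewed, at most 10 in all, crops included, and the job is handed in when it is done.

```bash
mkdir -p pics; python3 - <<'E'
from station import r, viewer
import cv2,pickle,numpy as np
d={}
for n in("scene","top"):
    v=viewer.get_image(n); d[n]=v; cv2.imwrite(f"pics/{n}0.png",v["img"][:,:,::-1]); print(n,v["xyz"],v["attitude"],v["K"],v["dist_coeffs"])
pickle.dump(d,open("d0.pkl","wb")); s=r.sense(); print(s)
E
```

```text
scene [0.96235492 0.34581041 0.84498354] [ 0.41171738  0.86630927 -0.25690769 -0.11830252] [[385.29666311   0.         283.93913967]
 [  0.         385.29666311 211.51801386]
 [  0.           0.           1.        ]] [-0.07917656  0.          0.          0.          0.        ]
top [0.36878208 0.02336956 1.4750223 ] [ 0.70941683 -0.70114394  0.04988492 -0.05134623] [[514.75591487   0.         279.79176174]
 [  0.         514.75591487 212.35057525]
 [  0.           0.           1.        ]] [-0.06031475  0.          0.          0.          0.        ]
{'time': 0.1, 'q': array([-1.42399631e+00,  2.76503348e-01,  1.50595991e+00, -2.21694929e-05,
        1.36072945e+00, -1.21015821e-01]), 'dq': array([ 0.00036501, -0.0006682 , -0.00213173,  0.00010899, -0.00050449,
       -0.00011446]), 'joint_torque': array([ 1.01385242e-03, -4.05457914e+01, -2.37779903e+01,  7.03291339e-02,
        2.98674346e-02, -5.03648323e-05]), 'eef_pos': array([ 0.15206929, -0.55404262,  0.22672601]), 'orientation': array([ 9.91047097e-01,  1.33510341e-01, -2.11520697e-05, -7.99821855e-04]), 'wrist_force': array([ 0.26531273, -0.22513619, -0.96040328]), 'moment': array([-0.02442577, -0.0359471 , -0.01130889]), 'grasp_force': 0.0, 'opening': 0.09397973776968703}
```

View pics/scene0.png

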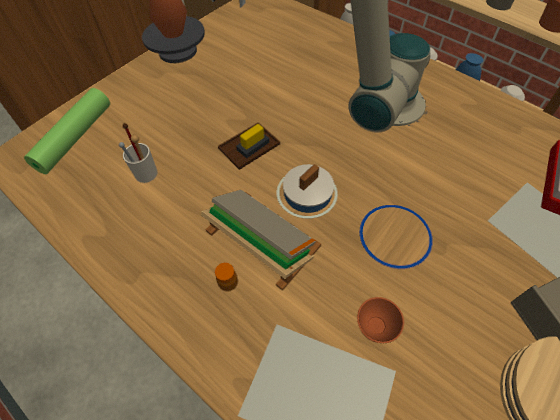

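View pics/top0.png

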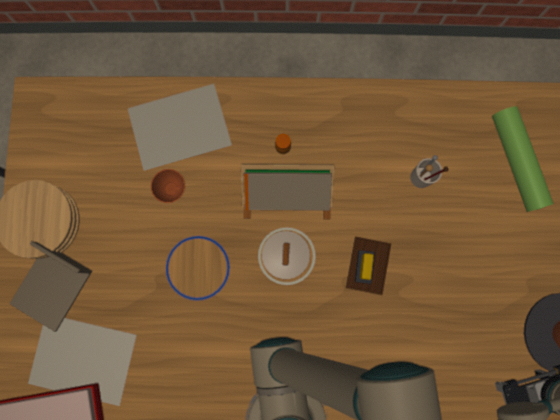

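The top view shows: stand/tile around (287,190) with the stripe on the left (+y), crock (287,255) with its bar running up the image, ring (198,267), tray (369,265) with the yellow grip (367,266), bowl (168,185), brush jar (428,173), amber jar (283,143). The scene view shows the tile at (260,228), crock (309,187), stone (252,138), ring (396,236).

```bash
cat > vis.py <<'E'
import numpy as np,cv2
from scipy.spatial.transform import Rotation as R
def ray(v,px):
    px=np.asarray(px,float).reshape(-1,1,2)
    u=cv2.undistortPoints(px,v["K"],v["dist_coeffs"]).reshape(-1,2)
    return np.c_[u,np.ones(len(u))]@R.from_quat(v["attitude"]).as_matrix().T
def plane(v,px,z):
    d=ray(v,px); c=np.array(v["xyz"]); return c+d*((z-c[2])/d[:,2])[:,None]
def tri(v1,p1,v2,p2):
    a=ray(v1,p1)[0];b=ray(v2,p2)[0];c1=np.array(v1["xyz"]);c2=np.array(v2["xyz"])
    s=np.linalg.lstsq(np.c_[a,-b],c2-c1,rcond=None)[0]
    A=c1+s[0]*a;B=c2+s[1]*b; return (A+B)/2,np.linalg.norm(A-B)
def hsv(v): return cv2.cvtColor(v["img"],cv2.COLOR_RGB2HSV)
def blob(v,lo,hi,box=None,hull=False):
    m=cv2.inRange(hsv(v),np.array(lo),np.array(hi))
    if box:
        k=np.zeros_like(m);x0,y0,x1,y1=box;k[y0:y1,x0:x1]=255;m&=k
    c=max(cv2.findContours(m,cv2.RETR_EXTERNAL,cv2.CHAIN_APPROX_NONE)[0],key=cv2.contourArea)
    return m,c
E
python3 - <<'E'
import pickle,cv2,numpy as np
from vis import *
d=pickle.load(open("d0.pkl","rb")); T,S=d["top"],d["scene"]
for v,pts in((T,dict(tile=(287,190),foam=(287,172),lid=(270,262),bar=(286,253),ring=(198,237),yellow=(367,266),base=(360,266),tray=(378,250),bowl=(168,185),stripe=(247,190),table=(230,240))),(S,dict(tile=(260,225),lid=(298,192),bar=(309,178),ring=(361,236),yellowtop=(251,134),yellowside=(256,142),tray=(240,155),stripe=(300,246),table=(350,200)))):
    h=hsv(v); print({k:h[p[1],p[0]].tolist() for k,p in pts.items()})
a=cv2.resize(T["img"][150:300,150:400],None,fx=3,fy=3,interpolation=cv2.INTER_CUBIC)[:,:750]
cv2.imwrite("pics/tc.png",a[:,:,::-1])
a=cv2.resize(S["img"][110:285,190:440],None,fx=3,fy=3,interpolation=cv2.INTER_CUBIC)
cv2.imwrite("pics/sc.png",a[:,:,::-1])
E
```

```text
{'tile': [16, 76, 104], 'foam': [56, 119, 79], 'lid': [16, 56, 160], 'bar': [14, 183, 99], 'ring': [110, 158, 105], 'yellow': [23, 239, 156], 'base': [17, 88, 61], 'tray': [13, 198, 63], 'bowl': [9, 182, 123], 'stripe': [12, 213, 129], 'table': [15, 152, 114]}
{'tile': [24, 64, 119], 'lid': [22, 47, 173], 'bar': [12, 198, 63], 'ring': [107, 242, 120], 'yellowtop': [24, 255, 183], 'yellowside': [24, 255, 97], 'tray': [11, 172, 71], 'stripe': [14, 255, 154], 'table': [17, 144, 161]}
```

View pics/tc.png

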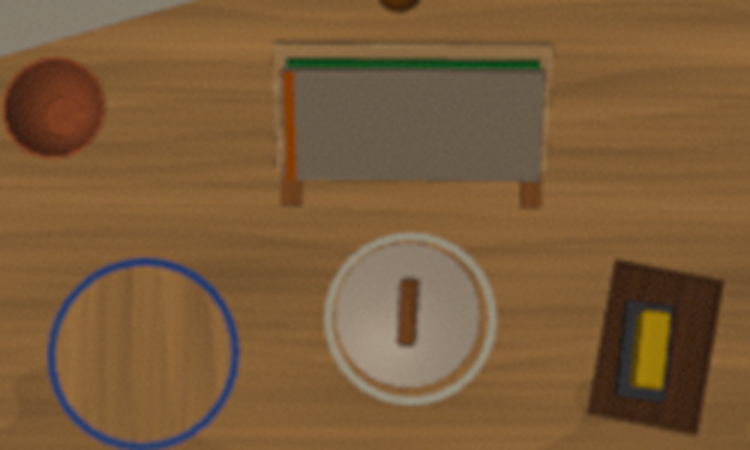

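View pics/sc.png

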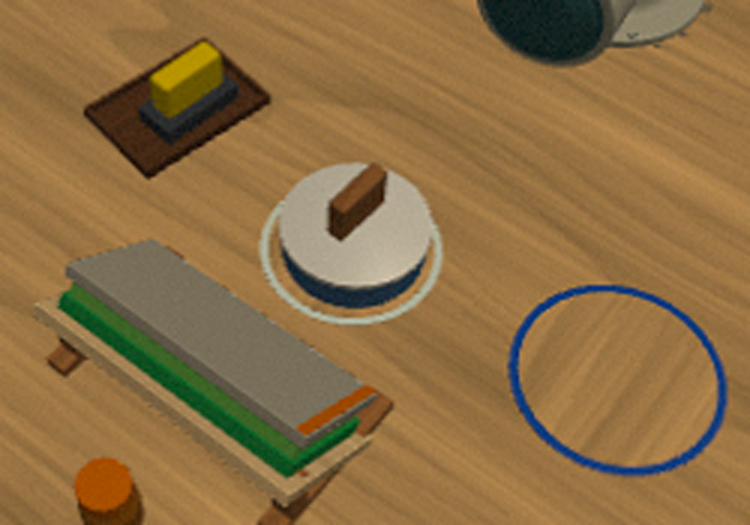

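The crops (3x; offsets (150,150) and (190,110)) show tile corners clearly: top crop (284,69),(544,69),(542,181),(287,180); scene crop (302,441),(376,388),(152,240),(68,269); the stripe is at +y. Bar, ring, tray and yellow grip edges are clean too.

```bash
cat > meas.py <<'E'
import pickle
from vis import *
d=pickle.load(open("d0.pkl","rb")); T,S=d["top"],d["scene"]
np.set_printoptions(precision=4,suppress=True)
def quad(c):
    h=cv2.convexHull(c); 
    for e in np.linspace(.01,.15,60):
        q=cv2.approxPolyDP(h,e*cv2.arcLength(h,True),True)
        if len(q)<=4: break
    return q.reshape(-1,2).astype(float)
def centre(c): return cv2.fitEllipse(c)[0]
# ring
_,cT=blob(T,(100,110,50),(125,255,255),(155,225,240,310)); _,cS=blob(S,(100,110,50),(125,255,255),(350,195,440,275))
for v,c in((T,cT),(S,cS)):
    P=plane(v,c.reshape(-1,2),0.)
    (x,y),rad=cv2.minEnclosingCircle(P[:,:2].astype(np.float32)); print("ring plane0",x,y,rad,P[:,:2].min(0)/2+P[:,:2].max(0)/2)
print("ring tri",tri(T,centre(cT),S,centre(cS)))
# lid
mT,cT=blob(T,(0,0,100),(30,85,255),(262,233,311,278)); mS,cS=blob(S,(0,0,100),(30,85,255),(283,163,335,206))
for v,c in((T,cT),(S,cS)):
    P=plane(v,cv2.convexHull(c).reshape(-1,2),0.05); print("lid",(P.min(0)+P.max(0))/2,P.max(0)-P.min(0))
# bar
mT,cT=blob(T,(0,120,30),(20,255,140),(278,238,294,270))
b=cv2.minAreaRect(cT); bx=cv2.boxPoints(b); P=plane(T,bx,0.092); print("bar top",b,P[:,:2],P.mean(0))
# stone
mT,cT=blob(T,(20,180,100),(30,255,255),(345,235,395,300)); bx=cv2.boxPoints(cv2.minAreaRect(cT)); P=plane(T,bx,.062); print("grip",P[:,:2],P.mean(0))
mS,cS=blob(S,(20,180,140),(30,255,255),(225,110,285,165)); q=cv2.boxPoints(cv2.minAreaRect(cS)); print("grip scene top", plane(S,q,.067)[:,:2],plane(S,q,.067).mean(0))
print("grip tri",tri(T,bx.mean(0),S,q.mean(0)))
# tray
for v,box in((T,(335,225,400,305)),(S,(210,115,285,175))):
    m,c=blob(v,(0,120,20),(19,255,85),box); m=cv2.morphologyEx(m,cv2.MORPH_OPEN,np.ones((3,3),np.uint8))
    c=max(cv2.findContours(m,0,cv2.CHAIN_APPROX_NONE)[0],key=cv2.contourArea)
    q=quad(c); P=plane(v,q,.012); print("tray",q.tolist(),P[:,:2],P.mean(0))
# tile
for v,box in((T,(240,160,336,213)),(S,(205,185,322,262))):
    h=hsv(v); m=cv2.inRange(h,(8,0,75),(30,100,150))|cv2.inRange(h,(8,190,110),(18,255,255))
    k=np.zeros_like(m);x0,y0,x1,y1=box;k[y0:y1,x0:x1]=255;m=cv2.morphologyEx(m&k,cv2.MORPH_OPEN,np.ones((3,3),np.uint8))
    c=max(cv2.findContours(m,0,cv2.CHAIN_APPROX_NONE)[0],key=cv2.contourArea); print("tile",quad(c).tolist())
tp=np.array([[284,69],[544,69],[542,181],[287,180]])/3+150-1/3; sp=np.array([[302,442],[68,269],[152,240],[377,388]])/3+[190,110]-1/3
C=np.array([tri(T,a,S,b)[0] for a,b in zip(tp,sp)]); print("tile corners",C,[tri(T,a,S,b)[1] for a,b in zip(tp,sp)]); print("c",C.mean(0),"edges",[np.linalg.norm(C[i]-C[i-1]) for i in range(4)])
print("dirs", C[0]+C[3]-C[1]-C[2], C[0]+C[1]-C[2]-C[3])
E
python3 meas.py
```

```text
ring plane0 0.419955849647522 0.2616207003593445 0.0899505466222763 [0.4189 0.2624]
ring plane0 0.4199579358100891 0.2589608132839203 0.09169241786003113 [0.4198 0.2588]
ring tri (array([ 0.4197,  0.2613, -0.0054]), np.float64(0.0021230602998541384))
lid [0.4558 0.0107 0.05  ] [0.1221 0.1306 0.    ]
lid [0.4636 0.0121 0.05  ] [0.132  0.1312 0.    ]
bar top ((285.5, 253.5), (21.0, 5.0), 90.0) [[0.485  0.0178]
 [0.4852 0.0043]
 [0.4288 0.0038]
 [0.4287 0.0172]] [0.4569 0.0108 0.092 ]
grip [[ 0.3933 -0.1965]
 [ 0.4618 -0.204 ]
 [ 0.4595 -0.2296]
 [ 0.391  -0.2219]] [ 0.4264 -0.213   0.062 ]
grip scene top [[ 0.4573 -0.2298]
 [ 0.3883 -0.2215]
 [ 0.3983 -0.1989]
 [ 0.4663 -0.2076]] [ 0.4275 -0.2144  0.067 ]
grip tri (array([ 0.427 , -0.2134,  0.0666]), np.float64(0.0029094437668449502))
tray [[355.0, 237.0], [390.0, 243.0], [382.0, 293.0], [346.0, 287.0]] [[ 0.5112 -0.1879]
 [ 0.4951 -0.288 ]
 [ 0.3536 -0.2631]
 [ 0.3694 -0.1615]] [ 0.4323 -0.2251  0.012 ]
tray [[279.0, 142.0], [241.0, 168.0], [218.0, 148.0], [264.0, 130.0]] [[ 0.3712 -0.1633]
 [ 0.5129 -0.1832]
 [ 0.5    -0.2863]
 [ 0.3619 -0.2294]] [ 0.4365 -0.2155  0.012 ]
tile [[331.0, 175.0], [328.0, 209.0], [250.0, 209.0], [249.0, 173.0]]
tile [[212.0, 199.0], [241.0, 190.0], [314.0, 241.0], [289.0, 258.0]]
tile corners [[ 0.6752  0.124   0.1047]
 [ 0.6763 -0.1103  0.1086]
 [ 0.5838 -0.1149  0.0441]
 [ 0.5811  0.1234  0.0505]] [np.float64(0.0027190715901911806), np.float64(0.00018664154707225393), np.float64(0.0009856053374200859), np.float64(0.001455665536089015)]
c [0.6291 0.0056 0.077 ] edges [np.float64(0.10858067038278159), np.float64(0.23432717068823727), np.float64(0.11280589325444403), np.float64(0.23839524183652577)]
dirs [-0.0038  0.4726  0.0024] [0.1865 0.0052 0.1187]
```

```bash
cat > rob.py <<'E'
from station import r, viewer, workorder
from vis import *
np.set_printoptions(precision=4,suppress=True)
def down(yaw): return (R.from_euler("z",yaw)*R.from_euler("x",np.pi)).as_quat()
def st(tag=""):
    s=r.sense(); print(tag,"t%.2f"%s["time"],s["eef_pos"],"F",s["wrist_force"],"op %.4f g %.1f"%(s["opening"],s["grasp_force"])); return s
E
python3 - <<'E'
from rob import *
import pickle
d=pickle.load(open("d0.pkl","rb"))
p,e=tri(d["top"],(285.5,253.5),d["scene"],(309.2,171.7)); print("bar top tri",p,e)
assert .08<p[2]<.105
q=down(0.0); X,Y=.458,.0108
tile=R.from_euler("y",-np.radians(35)).as_matrix(); qt=(R.from_matrix(tile)*R.from_euler("x",np.pi)).as_quat()
for y in(.08,-.08): print("ik tile",r.ik(np.array([.629,y,.078])+tile[:,2]*.06,qt))
r.move_pose([X,Y,.16],q); st("above")
r.movel([X,Y,.078],.08); st("down")
r.grasp(20); s=st("gripped")
E
```

```text
bar top tri [0.4575 0.0096 0.0926] 0.0026432601978801334
ik tile [ 0.0276  0.1814  2.1247 -0.0709  0.2253  1.6625]
ik tile [-0.3839  0.1814  2.1247  0.7086  0.3365  0.571 ]
above t2.41 [0.4583 0.0102 0.1601] F [ 0.3743 -0.6593  0.4833] op 0.0940 g 0.0
down t3.58 [0.4585 0.0107 0.0784] F [0.7198 0.4268 0.4801] op 0.0938 g 0.0
gripped t4.74 [0.4581 0.0104 0.078 ] F [ 0.5654 -2.2792 -0.9409] op 0.0183 g 19.7
```

```bash
python3 - <<'E'
from rob import *
import pickle
r.movel([.4195+.0005,.2605,.078],.08); st("slid")
r.open_jaws(); st("open")
r.movel([.42,.2605,.20],.15); st("up")
T=viewer.get_image("top"); 
r.move_pose([.427,-.2134,.18],down(-.115)); st("over stone")
S=viewer.get_image("scene"); W=viewer.get_image("wrist"); pickle.dump(dict(top=T,scene=S,wrist=W),open("d1.pkl","wb"))
a=cv2.resize(S["img"][110:285,190:450],None,fx=1.5,fy=1.5); 
b=np.zeros((600,560,3),np.uint8); b[:420]=W["img"]; b[420:600,:280]=cv2.resize(T["img"][210:300,150:290],(280,180)); b[420:600,280:]=cv2.resize(S["img"][190:280,330:470],(280,180))
cv2.imwrite("pics/p1.png",b[:,:,::-1])
E
```

```text
slid t8.05 [0.42   0.2604 0.078 ] F [ 0.0865 -4.0361  0.3805] op 0.0180 g 19.9
open t9.28 [0.42   0.2605 0.078 ] F [-0.1497  0.1946  0.3188] op 0.0942 g 0.0
up t10.24 [0.4193 0.2602 0.1991] F [-0.0337 -0.3214 -0.3692] op 0.0942 g 0.0
over stone t12.03 [ 0.4273 -0.2127  0.18  ] F [ 0.0998 -0.2385  0.3078] op 0.0939 g 0.0
```

View pics/p1.png

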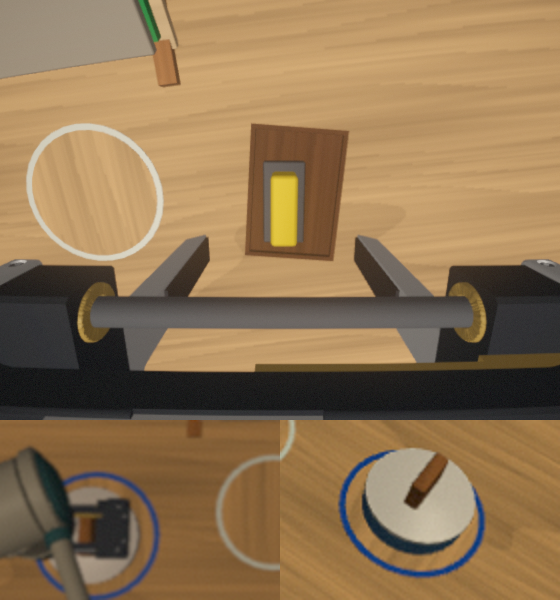

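The wrist picture shows the grip (284,210) centred between the fingers and aligned, the tray (297,192) and the emptied white ring (94,191); the scene inset shows the crock upright inside the blue ring. I'll check these by rays, then grasp and lift.

```bash
python3 - <<'E'
from rob import *
import pickle
d=pickle.load(open("d1.pkl","rb")); W,S=d["wrist"],d["scene"]
_,c=blob(W,(20,180,120),(32,255,255),(240,150,330,260)); b=cv2.boxPoints(cv2.minAreaRect(c)); P=plane(W,b,.067); print("grip",P[:,:2],P.mean(0))
_,cs=blob(pickle.load(open("d0.pkl","rb"))["scene"],(20,180,140),(30,255,255),(225,110,285,165)); 
print("grip tri",tri(W,b.mean(0),pickle.load(open("d0.pkl","rb"))["scene"],cv2.boxPoints(cv2.minAreaRect(cs)).mean(0)))
P2=plane(W,[[252,124],[348,131],[334,260],[246,254]],.012); print("tray",P2[:,:2],P2.mean(0))
_,c=blob(W,(0,0,150),(60,70,255),(20,115,170,265)); P3=plane(W,cv2.convexHull(c).reshape(-1,2),0); print("white ring",(P3.min(0)+P3.max(0))/2,P3.max(0)-P3.min(0))
m,c=blob(S,(0,0,100),(40,90,255),(370,195,440,270)); P4=plane(S,cv2.convexHull(c).reshape(-1,2),.05); print("lid",(P4.min(0)+P4.max(0))/2,P4.max(0)-P4.min(0))
g=P.mean(0)
assert np.hypot(g[0]-.427,g[1]+.2134)<.006
r.movel([.427,-.2134,.0505],.08); st("down")
r.grasp(45); st("grip")
r.movel([.427,-.2134,.22],.12); st("lifted")
E
```

```text
grip [[ 0.467  -0.2071]
 [ 0.4643 -0.2307]
 [ 0.3932 -0.2236]
 [ 0.396  -0.1985]] [ 0.4301 -0.215   0.067 ]
grip tri (array([ 0.4301, -0.2143,  0.0679]), np.float64(0.003056516625910738))
tray [[ 0.5145 -0.1907]
 [ 0.4959 -0.2916]
 [ 0.3504 -0.2662]
 [ 0.3696 -0.1638]] [ 0.4326 -0.2281  0.012 ]
white ring [0.4575 0.0063 0.    ] [0.1641 0.1644 0.    ]
lid [0.4262 0.2606 0.05  ] [0.1323 0.1308 0.    ]
down t13.89 [ 0.4273 -0.2136  0.0509] F [-0.226  -0.5074 -0.127 ] op 0.0938 g 0.0
grip t14.94 [ 0.4271 -0.2136  0.0505] F [-0.4887 -0.874  -0.4471] op 0.0256 g 45.0
lifted t16.51 [ 0.4266 -0.2131  0.2192] F [ 0.2332  0.4406 -2.6583] op 0.0255 g 45.0
```

```bash
cat >> rob.py <<'E'
B=R.from_euler("y",-np.radians(35)).as_matrix(); N=B[:,2]; QT=(R.from_matrix(B)*R.from_euler("x",np.pi)).as_quat()
FACE=np.array([.628,.006,.078])
def tp(y,h): return FACE+B@np.array([-.002,y,.0455+h])
def force(n=8):
    f=[]
    for _ in range(n): r.wait(.03); f.append(r.sense()["wrist_force"])
    return np.mean(f,0)
E
python3 - <<'E'
from rob import *
import json
r.movel([.45,-.05,.30],.3)
r.move_pose(tp(.078,.06),QT); st("hover")
r.movel(tp(.078,.015),.08); f0=force(15); print("base",f0,"n",f0@N)
h=.015
for h in(.006,.003,.001,-.001,-.003,-.005,-.007,-.009):
    r.movel(tp(.078,h),.03); r.wait(.1); f=force()-f0; fn=f@N; s=r.sense()
    print(h,"fn %.2f"%fn,"tang",(f@B)[:2],"track",(s["eef_pos"]-tp(.078,h))@B,s["opening"])
    if fn>5.5: break
st(); json.dump([f0.tolist(),h],open("f0.json","w"))
E
```

```text
hover t18.34 [0.5662 0.0828 0.1631] F [ 0.1191  0.5632 -2.0854] op 0.0255 g 45.0
base [ 0.0714  0.1936 -2.9542] n -2.4609378622812237
0.006 fn 0.14 tang [-0.3858 -0.0593] track [0.0001 0.     0.0001] 0.025277269621517804
0.003 fn 0.22 tang [-0.1633 -0.1141] track [ 0. -0.  0.] 0.025792338087665772
0.001 fn 0.02 tang [-0.1849  0.0813] track [-0.  0.  0.] 0.02577087437961152
-0.001 fn 1.98 tang [ 0.4107 -0.2273] track [0.0003 0.     0.0001] 0.02595312962805956
-0.003 fn 3.01 tang [ 0.8851 -0.1372] track [0.0002 0.     0.0001] 0.026036826693508076
-0.005 fn 4.38 tang [1.1702 0.2046] track [0.0002 0.     0.0001] 0.02576808569055715
-0.007 fn 5.94 tang [1.422  0.0712] track [0.0002 0.     0.0001] 0.02595183668621346
 t24.07 [0.6044 0.084  0.1086] F [-1.909   1.5784  3.3323] op 0.0260 g 45.0
```

```bash
python3 - <<'E'
from rob import *
import json
f0,h=json.load(open("f0.json")); f0=np.array(f0)
for y in(.04,0,-.04,-.078,-.04,0,.04,.080):
    r.movel(tp(y,h),.035); f=force(5)-f0; fn=f@N; s=r.sense()
    print(y,"h %.4f fn %.2f"%(h,fn),"tang",(f@B)[:2],(s["eef_pos"]-tp(y,h))@B,s["opening"],"%.1f"%s["time"])
    if abs(fn-6.4)>1.2: h+=np.clip((fn-6.4)/700,-.0015,.0015)
    if y==-.078: r.wait(.2)
r.wait(.3)
v=viewer.get_image("scene"); cv2.imwrite("pics/p2.png",cv2.resize(v["img"][110:290,180:440],None,fx=2.5,fy=2.5)[:,:,::-1])
E
```

```text
0.04 h -0.0070 fn 6.47 tang [-2.0348 -0.2143] [-0.0011  0.     -0.0001] 0.0257531295555206 25.5
0 h -0.0070 fn 5.91 tang [0.2818 1.5119] [0.0001 0.     0.    ] 0.02567895145889224 26.9
-0.04 h -0.0070 fn 5.97 tang [-1.4325  0.2566] [-0.0001 -0.0002 -0.    ] 0.02555732894807803 28.4
-0.078 h -0.0070 fn 5.96 tang [-0.8988  0.1248] [ 0.     -0.0003 -0.    ] 0.026153131265143757 29.8
-0.04 h -0.0070 fn 6.13 tang [ 1.4695 -0.1517] [0.0001 0.0003 0.    ] 0.025654696574351425 31.4
0 h -0.0070 fn 5.87 tang [-0.7159  0.8129] [-0.0006  0.0004 -0.    ] 0.02604091923818627 32.8
0.04 h -0.0070 fn 6.00 tang [ 1.0677 -2.0062] [ 0.0005 -0.0001  0.    ] 0.025324078152828625 34.3
0.08 h -0.0070 fn 6.63 tang [-2.0582  0.1348] [-0.0011  0.0001 -0.0001] 0.02608857985945398 35.8
```

View pics/p2.png

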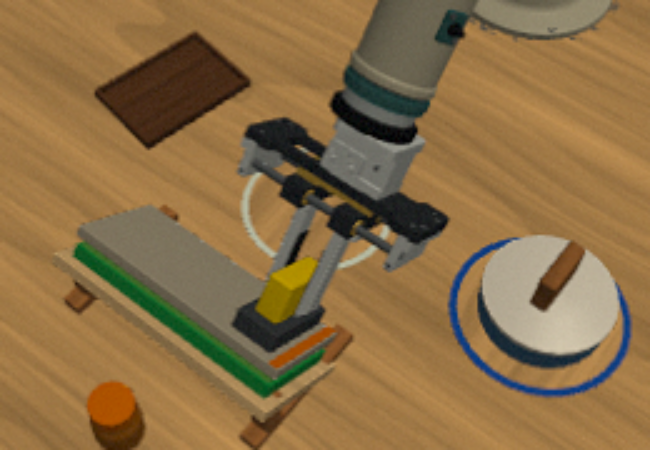

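The stone sits flat at the striped end, at about (277,315), with its long side up the slope, and the crock stands in the ring. Now I'll return it to the tray.

```bash
python3 - <<'E'
from rob import *
r.movel(tp(.080,.05),.08); r.movel([.45,.0,.28],.25)
X,Y=.4305,-.2258; q=down(-.175)
r.move_pose([X,Y,.15],q); r.movel([X,Y,.060],.08); f0=force(10)
z=.060
for z in np.arange(.0545,.0475,-.001):
    r.movel([X,Y,z],.03); f=force(4)-f0; print("%.4f %.2f"%(z,f[2]))
    if f[2]>2.5: break
st(); r.open_jaws(); st("open"); r.movel([X,Y,.20],.1)
r.move_pose([.30,-.30,.30],q); 
v=viewer.get_image("scene"); t=viewer.get_image("top")
a=np.hstack([cv2.resize(v["img"][100:280,180:445],(400,272)),cv2.resize(t["img"][150:310,150:400],(400,256+16))])
cv2.imwrite("pics/p3.png",a[:,:,::-1]); st()
_,c=blob(t,(20,180,100),(30,255,255),(335,225,400,305)); P=plane(t,cv2.boxPoints(cv2.minAreaRect(c)),.067); print("grip",P[:,:2],P.mean(0))
E
```

```text
0.0545 0.25
0.0535 -0.14
0.0525 0.58
0.0515 -0.35
0.0505 0.50
0.0495 8.88
 t42.91 [ 0.4305 -0.2258  0.0505] F [-1.3737  1.3597  6.2184] op 0.0257 g 45.0
open t44.04 [ 0.4305 -0.2258  0.0495] F [ 0.2604 -0.3892 -0.2122] op 0.0941 g 0.0
 t46.55 [ 0.3006 -0.2991  0.2987] F [-0.0181 -0.6562  0.5348] op 0.0941 g 0.0
grip [[ 0.398  -0.2048]
 [ 0.4666 -0.217 ]
 [ 0.4626 -0.2424]
 [ 0.3941 -0.23  ]] [ 0.4303 -0.2235  0.067 ]
```

View pics/p3.png

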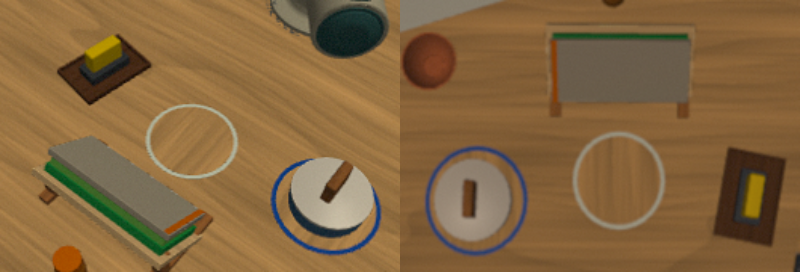

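The stone lies flat in the middle of the tray (103,58 in the left half), the crock is centred in the ring, and the tile has sprung back.

```bash
python3 -c "
from station import workorder; print(workorder.job_done())"
```

```text
the job is handed in; nothing more can be done
None
```

The job is handed in at about 47 s of the 72 s limit: the crock is in the blue ring, the tile was stroked both ways (normal force 5.9–6.6 N, about 6–7 mm sink) and the stone is flat in its tray; the judge returned no verdict.

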